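# Set up the bench jack and present the cast foot over its peg

## Robot

A 6-joint arm with a two-finger parallel gripper is mounted at the origin on a cart in front of the work surface, level with it; the furniture and walls round the work are solid. World frame = base frame: x ahead of the robot, y to its left, z up, the work surface at z = 0. Lengths are in m, angles in rad, forces in N, time in s.
With the tool pointing down it reaches from about 0.4 to 0.825 m from the base axis. Payload 7 kg.
Tool frame: the origin (TCP) lies on the centre line of the jaws, within the pads' length; the fingertips stand tip_reach ahead of it and the grasp point (between the pads) is the TCP (tip_reach is the distance from the TCP to the fingertips, in m); z points along the fingers, y is the line along which they close (so a half turn about z gives the same grasp; the last joint's range is limited). The gripper opens to 88 mm and grips with 3 to 60 N. Pads are 19 mm wide; open, the fingers measure 130 mm over their backs; the gripper's body (78 mm by 193 mm) begins 47 mm behind the grasp point.
Start: joints at [-0.905, 0.359, 0.012, 0, -1.224, -0.288], TCP at [0.249, -0.627, 0.246] pointing down, gripper open.
Joint ranges: [-3.07, 3.07], [-1.43, 2.12], [-1.02, 1.25], [-3.03, 1.67], [-3.05, -0], [-3.03, 3.03]. Speed limits (rad/s): [2.39, 2.39, 3.01, 3.14, 3.14, 3.14].

## Interface

Orientations are given as [roll, pitch, yaw] about the fixed x, y, z axes, in that order (R = Rz(yaw) Ry(pitch) Rx(roll)).
In Python, from station import get_state, grab_frame, calibration, job_done, find_in, mark_of, tip_reach gives the robot as it stands.
- The arm moves only by the shell command python3 -m handwheel 'ROWS' [OPENING] [FORCE]. ROWS is JSON, a list of rows, each an object with "delta_pos": the shift along the world's x, y, z in units of 30 mm (1.0 is 30 mm), a list of three; "dr": the turn, a rotation vector about the world's x, y, z in degrees, a list of three. In form: [{"delta_pos": [tx, ty, tz], "dr": [rx, ry, rz]}, ...]. A call has 1 to 10 rows; each row shifts and turns the commanded pose from where the row before left it; what a row does not reach is not made up. A row lasts 1/10 s, in which the tool goes at most 50 mm and 8.59 degrees, less where a joint would pass 70% of its speed; a pose out of reach is approached as far as the arm can. A call is refused whole if a number of a shift passes 1 or a number of a turn 8.59, either way. A call with a gripper value outside its range is refused whole. OPENING is the closure, from -1 (fully open) to 1 (shut), set as the call begins (- or left out, the last holds). The fingers move at their own pace and stop on an object; FORCE is the grip in N (left out, the last holds). Time passes only in rows, so rows that do not move let the fingers close. It gives the time, the measured TCP pose, the force, the opening and the grip force at its end, in the units of the state.
- get_state(): the state, without advancing time (a new reading comes with each control period).
- grab_frame(name): name is "side" or "top"; returns the picture (480x640x3 uint8, red, green, blue); there is no depth.
- calibration(name): a dict with "fx", "fy", "cx", "cy" (pixels), "extrinsics" (4x4, takes a point from world to camera coordinates). Camera axes: x right, y down, z forward; pixel columns grow to the right and rows downward; lengths in m; the calibration is good to about 2 mm. A picture is of the moment at which its call begins. calibration takes no time and is no camera call.
- job_done(): hands the job in; it is judged then, once.
Trained networks look in the newest picture that a camera, given by its name, has taken for a name from the list of things; names that differ only in an ending like _2 or _b are one class to them, and where a whole thing is asked for, a point or a joint stands for the part that bears it (a point fixed in the world has none). Each returns a list of dicts, best first, with "conf" (0 to 1); they miss things now and then, are a little off and sometimes report something else, mostly with a low value. They report only what shows in the picture. A call takes as long as a camera call.
- find_in(camera, query): "location" ([column, row] in pixels, amid what is visible of it).
- mark_of(camera, query): "location" ([column, row] in pixels: a listed point, or the origin of a listed thing).
The state is a dict: "t": time; "q": joint angles; "qd": joint speeds; "joint_efforts": joint torques, N m; "eef_pos": TCP position; "ee_rot": TCP orientation; "force": force on the tool from outside, world axes, zero at the start; "moment": the same for the moment, N m; "width": finger opening in m; "gripper_force": force on a finger pad.
Only numpy, scipy, OpenCV 4.12 (cv2) and the standard library are available. Lean on these libraries where they do the work, as an engineer would, in place of code of your own. Each camera call takes 0.05 s, during which the arm holds its last target. There are 200 camera calls.

## Task

Set up the bench jack for the next shoe: drop the loose steel peg block into the jack's pocket until it is fully home, and swing the lever shut so that its tongue locks the block down. Then lift the cast foot off its wooden rest by its balance point (not the middle of its length: the steel socket makes the heel heavy) and hold it level and still with its socket centred about three centimetres above the peg, lined up with the peg and touching nothing, so that I can grease the peg; finish while still holding it there, and leave the other things on the bench where they are.

Things in the scene. Friction and masses are not known exactly. Their poses are not given: they have to be found in the camera images.
- peg_block: Loose steel block, 0.40 kg, on the table: shank 52 (x) x 40 (y) x 31 mm high, 2 mm bevels round its foot; on its top, in the middle, an upright peg 24 (x) x 16 (y) mm, 42 mm tall. Origin: centre of the underside; x along the long sides, z up. Easiest held by the peg, across its 16 mm. Same turned half round.
- peg_top (a point): Centre of the peg's top face, 73 mm above the origin of peg_block. The last 4 mm of the peg are bevelled.
- jack: Dark green cast jack bolted down. Foot plate 108 x 134 x 10 mm (y -55 to +79), body 76 (x) x 62 (y) mm, top 46 mm above the table, open at the top into a pocket 55 (x) x 43 (y) mm, 30 mm deep, 2 mm bevel at its mouth: the block fits with 1.5 mm on each side, long side along x, either way round. Lever pillar at y +50 mm. Origin: centre of the pocket at table height, z up.
- pocket_floor (a point): Centre of the pocket's floor in the jack, 16 mm above the table. The block is home when its underside is here; its shank's top then stands 1 mm above the jack's body.
- lever (a joint): Jack's swing lever on an upright hinge, rad: 0 shut (stop), 1.5 fully open (stop). Shut, its arm points along the jack's -x and its steel tongue along -y over the shank's top, beside the peg; open, the arm points to about +y and the pocket is clear. From above it turns anticlockwise to shut. Stays where left (friction 0.1 N m, 1.2 N at the grip). A block that is not home is in the tongue's way.
- lever_hinge (a point): On the lever's hinge axis, 53 mm above the table. Hub radius 12.5 mm, its top 64 mm above the table; the tongue is 39 mm long, 8 mm thick, its underside 3 mm above the jack's body.
- lever_grip (a point): In the lever's black upright grip, on its axis, 88 mm from the hinge axis, 78 mm above the table. The grip is 18 mm thick and reaches from 51 to 95 mm above the table; push it sideways or pinch it from above.
- cast_foot: Dull grey aluminium casting like a shoe sole, 0.75 kg, lying sole up on the wooden rest, a dark steel socket under its heel. Sole plate 16 mm thick (z 44 to 60), x -46 (heel) to +163 mm (toe), 76 mm wide at the ball, 57 at the heel; at the waist, x 16 to 54, its flanks are upright, parallel, 44 mm apart. Origin: centre of the socket's mouth; x towards the toe, z up.
- socket_mouth (a point): Centre of the socket's mouth, the origin of cast_foot. The socket is 46 (x) x 38 (y) mm outside, z 0 to 44 mm, its hole 27 (x) x 19 (y) mm, open at the bottom; a thin rib runs from it under the waist.
- balance (a point): Balance point of the cast foot, midway between the waist's flanks at the plate's mid height: x 34, y 0, z 52 mm in the foot's frame (the middle of its length is at x 58).
- foot_rest: Low fixed wooden rest that carries the foot: board 180 x 66 x 12 mm with two padded bridges under the foot's heel (x -38 mm) and ball (x +98 mm), tops 61 mm above the table; between them both sides of the waist are free. Origin on the table, below the resting foot's origin; x towards its toe. Beware of the lamp shade 0.5 m above the table's left part: do not lift high here.
- spray_bottle: Bystander: clear spray bottle, 42 mm across, 163 mm high, standing; origin at its underside.
- acorn: Bystander: wooden acorn-shaped tool, 26 mm across, 50 mm high, standing; origin at its underside.
- tin: Bystander: open round tin, 62 mm across, 19 mm high; origin at its underside.

How it is judged:
On the way, in this order (a step that is already met when the one before it is completed fails the run):
1. the peg block is home in the jack's pocket (horizontal distance between peg_block and pocket_floor below 0.004 m and z of peg_block in the frame of jack below 0.0185 m and angle between peg_block's own z axis and vertical below 0.05 rad and angle between the x axis of peg_block and the x axis of jack, either way round below 0.08 rad), for 0.2 s.
2. the lever is shut over the seated block (all of step 1 and value of joint lever below 0.12 rad), for 0.2 s.
3. the cast foot is lifted off its rest by its balance point (contact force between the fingers and cast_foot above 2 N and horizontal distance between the grasp point and balance below 0.02 m and contact force between cast_foot and foot_rest below 0.1 N and contact force between cast_foot and peg_block below 0.1 N and contact force between cast_foot and jack below 0.1 N and height (world z) of socket_mouth above 0.04 m), for 0.2 s.
At the end, for the whole second after the job is handed in: Block home (4 mm, raised under 2.5 mm), lever shut within 0.12 rad; fingers hold the foot within 20 mm of its balance point, still, level within 4 degrees, touching nothing else, socket within 10 mm of the peg's axis, 10 to 60 mm above it, along it within 0.1 rad either way (all of step 2 and contact force between the fingers and cast_foot above 2 N and horizontal distance between the grasp point and balance below 0.02 m and contact force between cast_foot and foot_rest below 0.1 N and contact force between cast_foot and peg_block below 0.1 N and contact force between cast_foot and jack below 0.1 N and angle between cast_foot's own z axis and vertical below 0.07 rad and horizontal distance between socket_mouth and peg_top below 0.01 m and z of socket_mouth in the frame of peg_block between 0.083 and 0.133 m and angle between the x axis of cast_foot and the x axis of peg_block, either way round below 0.1 rad and linear speed of cast_foot below 0.02 m/s and angular speed of cast_foot below 0.15 rad/s); the arm keeps its last pose, push and grip.
It fails at once if a bystander (spray bottle, acorn tool or tin) is pushed more than 25 mm from its place (distance of any of spray_bottle, acorn, tin from where it was at the start of the episode above 0.025 m).
It also fails if it takes over 67 s, if anything falls off the work surface, if the arm or the gripper's body presses on something with over 40 N, if the wrist force passes 120 N, or if a joint passes its speed limit or range.

## Working session

There is one attempt and no reset: what is moved stays moved. The work goes in short steps, Python scripts to look and compute and a shell command to move; the robot and the scene stay as the last step left them, time stands still between calls to the robot, and variables do not carry over. Pictures are saved under pics/ and viewed, at most 10 in all, crops included, and the job is handed in when it is done.

```bash
mkdir -p pics; ls; cat > h.py <<'E'
import numpy as np, cv2
from station import *
def look(cam,fn=None):
    im=grab_frame(cam)
    if fn: cv2.imwrite('pics/'+fn,im[:,:,::-1])
    return im
def proj(cam,P):
    c=calibration(cam);E=np.array(c['extrinsics']);p=E[:3,:3]@np.array(P)+E[:3,3]
    return np.array([c['fx']*p[0]/p[2]+c['cx'],c['fy']*p[1]/p[2]+c['cy']])
def unproj(cam,uv,z):
    c=calibration(cam);E=np.array(c['extrinsics']);R,t=E[:3,:3],E[:3,3]
    d=R.T@np.array([(uv[0]-c['cx'])/c['fx'],(uv[1]-c['cy'])/c['fy'],1]);o=-R.T@t
    return (o+d*(z-o[2])/d[2])
def marks(cam,q,z=None,n=2):
    r=mark_of(cam,q)[:n]
    for m in r: print(cam,q,round(m['conf'],2),np.round(m['location'],1), '' if z is None else np.round(unproj(cam,m['location'],z),4))
    return r
E
python3 - <<'E'
from h import *
for c in ('top','side'):
    look(c,c+'1.png')
    for q,z in [('peg_block',0),('peg_top',.073),('jack',0),('pocket_floor',.016),('lever_hinge',.053),('lever_grip',.078),('cast_foot',.061-.044),('socket_mouth',.017),('balance',.069),('foot_rest',0),('spray_bottle',0),('acorn',0),('tin',0)]: marks(c,q,z)
    E=np.array(calibration(c)['extrinsics']);print(c,-E[:3,:3].T@E[:3,3])
s=get_state();print(s['t'],s['eef_pos'],s['ee_rot'],s['width'],s['force'],tip_reach)
E
```

```text
pics
top peg_block 0.73 [310.5 286.4] [ 0.4898 -0.0063  0.    ]
top peg_top 0.56 [306.  281.7] [ 4.877e-01 -1.000e-04  7.300e-02]
top jack 0.89 [388.9 268.9] [ 0.5037 -0.1444  0.    ]
top pocket_floor 0.68 [391.7 267.2] [ 0.5035 -0.1472  0.016 ]
top pocket_floor 0.25 [307.6 287.3] [ 0.4866 -0.0012  0.016 ]
top lever_hinge 0.9 [391.1 232.6] [ 0.5552 -0.1491  0.053 ]
top lever_hinge 0.38 [374.1 183.3] [ 0.6435 -0.1334  0.053 ]
top lever_grip 0.68 [374.4 178.5] [ 0.6435 -0.1314  0.078 ]
top cast_foot 0.58 [243.  224.5] [0.6083 0.097  0.017 ]
top socket_mouth 0.69 [244.1 228.5] [0.601  0.0958 0.017 ]
top socket_mouth 0.22 [277.6 173.3] [0.6941 0.0281 0.017 ]
top balance 0.66 [242.8 236.3] [0.5744 0.0931 0.069 ]
top foot_rest 0.58 [242.6 231.2] [0.601  0.1007 0.    ]
top spray_bottle 0.88 [279.6 174.1] [0.6985 0.0253 0.    ]
top acorn 0.57 [309.3 183.4] [ 0.6746 -0.0257  0.    ]
top tin 0.94 [292.  364.5] [0.3638 0.0395 0.    ]
top tin 0.67 [391.4 229.6] [ 0.5724 -0.1592  0.    ]
top [ 0.36006906 -0.00633371  0.91843423]
side peg_block 0.49 [353.7 277.1] [4.882e-01 1.000e-04 0.000e+00]
si
[... 355 characters left out ...]
de socket_mouth 0.44 [428.9 285.8] [0.3738 0.0701 0.017 ]
side balance 0.77 [309.  267.9] [0.5708 0.1006 0.069 ]
side balance 0.47 [355.1 273.8] [0.5035 0.1238 0.069 ]
side foot_rest 0.72 [286.9 311.7] [0.6056 0.1115 0.    ]
side foot_rest 0.54 [336.9 244.2] [ 0.5045 -0.1489  0.    ]
side spray_bottle 0.75 [229.7 284.9] [0.7038 0.0188 0.    ]
side acorn 0.61 [247.7 270.7] [ 0.6775 -0.0347 -0.    ]
side acorn 0.29 [428.8 289.8] [0.3678 0.0528 0.    ]
side tin 0.65 [426.1 287.8] [0.3705 0.0456 0.    ]
side [0.59367669 0.75718383 0.38920181]
1.4 [ 0.24897819 -0.62737183  0.24552007] [ 3.14152139e+00  2.83546475e-05 -2.76383103e+00] 0.08767790096557176 [ 0.4662054  -1.03390033  0.63893289] 0.019
```

```bash
python3 - <<'E'
import cv2
im=cv2.imread('pics/top1.png')[150:400,200:460];cv2.imwrite('pics/top1c.png',cv2.resize(im,(624,600),interpolation=cv2.INTER_CUBIC))
im=cv2.imread('pics/side1.png')[170:380,160:480];cv2.imwrite('pics/side1c.png',cv2.resize(im,(800,525),interpolation=cv2.INTER_CUBIC))
E
```

```text
(no output)
```

View pics/top1c.png

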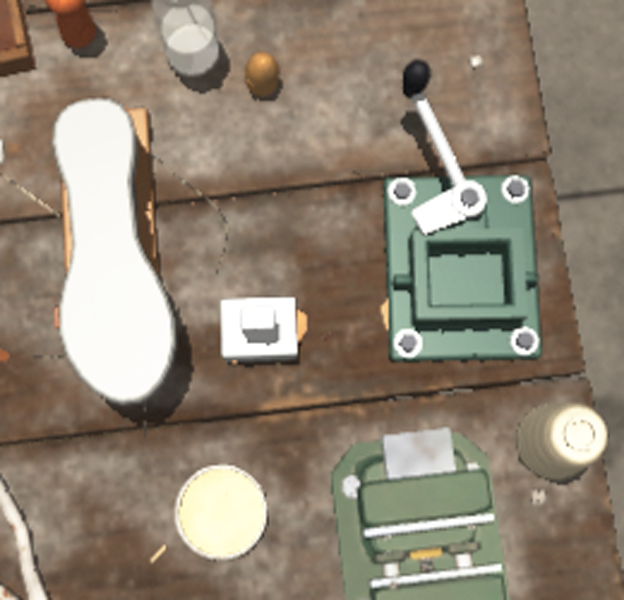

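View pics/side1c.png

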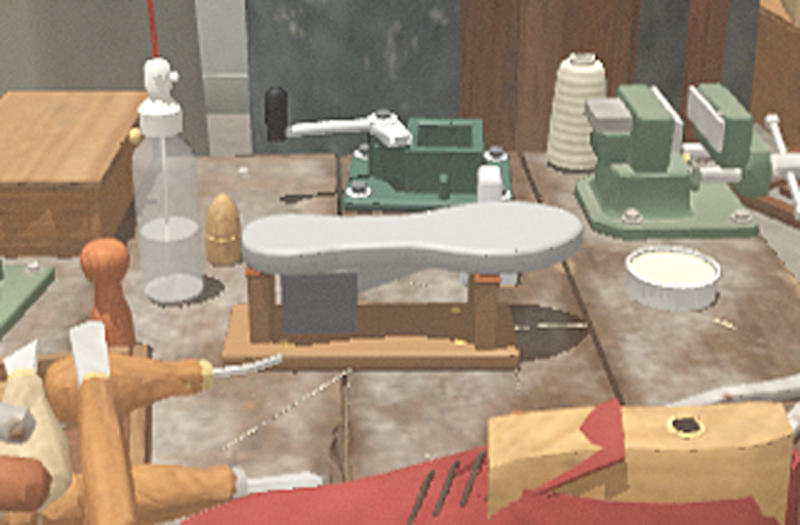

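The top picture shows the block at full-frame pixel (308,287), with its long side along world y. The jack is at (391,268) with its lever pillar towards +x and the lever open. The foot is at left, its heel at (240,200) and its toe at (250,315). The side picture agrees: the foot sits on its rest, and the bottle and acorn stand beyond the heel. Next I'll measure positions and angles more finely from the outlines.

```bash
cat > m.py <<'E'
from h import *
im=cv2.imread('pics/top1.png'); 
h=cv2.cvtColor(im,cv2.COLOR_BGR2HSV)
def comp(mask,seed):
    n,l=cv2.connectedComponents(mask.astype(np.uint8));return (l==l[seed[1],seed[0]]).astype(np.uint8)
def rect(m,z,name):
    c=max(cv2.findContours(m,cv2.RETR_EXTERNAL,cv2.CHAIN_APPROX_NONE)[0],key=cv2.contourArea)
    W=np.array([unproj('top',p[0],z)[:2] for p in c],np.float32)
    r=cv2.minAreaRect(W);print(name,r,m.sum());return W
g=lambda u,v:(im[v,u],h[v,u])
print('block',g(300,290),'pegtop',g(308,282),'side',g(308,289),'foot',g(240,280),'plate',g(370,280),'tbl',g(340,260))
V,S,H=h[...,2].astype(int),h[...,1].astype(int),h[...,0].astype(int)
wht=(V>190)&(S<40)
rect(comp(wht,(297,290)),.031,'block')
W=rect(comp(wht,(240,270)),.077,'foot')
gr=(H>60)&(H<100)&(S>60)
rect(comp(gr,(370,280)),.010,'jackplate')
# foot axis: midline of slices perpendicular, in frame of approx axis
R=cv2.minAreaRect(W)
x=W[:,0];
for xs in np.arange(.44,.65,.015):
    s=W[abs(x-xs)<.002][:,1];print(round(xs,3),s.max().round(4),s.min().round(4),((s.max()+s.min())/2).round(4),(s.max()-s.min()).round(4))
print(x.min(),x.max())
E
python3 m.py
```

```text
block (array([255, 255, 255], dtype=uint8), array([  0,   0, 255], dtype=uint8)) pegtop (array([255, 255, 255], dtype=uint8), array([  0,   0, 255], dtype=uint8)) side (array([122, 123, 125], dtype=uint8), array([ 10,   6, 125], dtype=uint8)) foot (array([248, 252, 252], dtype=uint8), array([ 30,   4, 252], dtype=uint8)) plate (array([155, 175, 147], dtype=uint8), array([ 69,  41, 175], dtype=uint8)) tbl (array([58, 75, 98], dtype=uint8), array([ 13, 104,  98], dtype=uint8))
block ((0.48697033524513245, -0.0014033820480108261), (0.05134080350399017, 0.04008883982896805), 83.75621795654297) 664
foot ((0.5455246567726135, 0.09684969484806061), (0.20578281581401825, 0.0714457780122757), 5.862878322601318) 4057
jackplate ((0.6102489233016968, -0.03833884000778198), (1.2322206497192383, 0.8614636063575745), 83.18976593017578) 306252Traceback (most recent call last):
  File "m.py", line 22, in <module>
    s=W[abs(x-xs)<.002][:,1];print(round(xs,3),s.max().round(4),s.min().round(4),((s.max()+s.min())/2).round(4),(s.max()-s.min()).round(4))
                                               ~~~~~^^
    return umr_maximum(a, axis, None, out, keepdims, initial, where)
ValueError: zero-size array to reduction operation maximum which has no identity
```

```bash
python3 - <<'E'
import cv2
im=cv2.imread('pics/top1.png')[219:309,350:440];cv2.imwrite('pics/j.png',cv2.resize(im,(600,600),interpolation=cv2.INTER_CUBIC))
E
```

```text
(no output)
```

View pics/j.png

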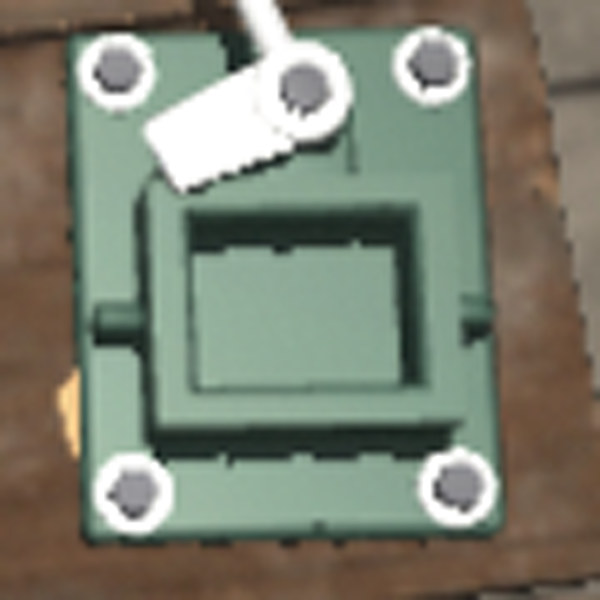

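The enlarged view shows the jack's plate with corner bolts at crop (117,70), (434,65), (458,487) and (133,493). The pocket mouth runs about (185,207)–(428,388), and the hub is at (303,90).

```bash
python3 - <<'E'
from h import *
px=lambda p:np.array([350+(p[0]+.5)/6.6667-.5,219+(p[1]+.5)/6.6667-.5])
def quad(n,pts,z):
    W=np.array([unproj('top',px(p),z)[:2] for p in pts]);TL,TR,BR,BL=W
    a=np.degrees(np.arctan2(*((TR-TL)+(BR-BL))[::-1])); b=np.degrees(np.arctan2(*((TL-BL)+(TR-BR))[::-1]))
    print(n,W.mean(0).round(4),'ang u',a.round(2),'ang v',b.round(2),'w',np.linalg.norm(TR-TL).round(4),np.linalg.norm(BR-BL).round(4),'h',np.linalg.norm(TL-BL).round(4),np.linalg.norm(TR-BR).round(4))
quad('bolts',[(117,70),(434,65),(458,487),(133,493)],.013)
quad('plate',[(70,35),(475,32),(503,530),(82,540)],.010)
quad('mouth',[(185,207),(418,203),(428,385),(192,390)],.046)
print('hub',unproj('top',px((303,90)),.066),'grip',[unproj('top',np.array([200+416/2.4,150+y/2.4]),.095) for y in (70,)])
# plate minus offset 12mm along jack y
im=cv2.imread('pics/top1.png');h=cv2.cvtColor(im,cv2.COLOR_BGR2HSV)
w=((h[...,2]>190)&(h[...,1]<40)).astype(np.uint8)[276:304,288:328]
print('\n'.join(''.join('#' if v else '.' for v in r) for r in w))
E
```

```text
bolts [ 0.5163 -0.1507] ang u -95.91 ang v -5.97 w 0.0826 0.0824 h 0.1104 0.1103
plate [ 0.5157 -0.1502] ang u -96.01 ang v -6.37 w 0.106 0.1068 h 0.1321 0.1305
mouth [ 0.505  -0.1497] ang u -95.79 ang v -6.08 w 0.058 0.058 h 0.0459 0.0457
hub [ 0.55235496 -0.15345185  0.066     ] grip [array([ 0.63681049, -0.12700652,  0.095     ])]
....###############################.....
....###############################.....
....###############################.....
....###############################.....
....###############################.....
....###############################.....
....###############################.....
....###############################.....
....######################.########.....
....######################..#######.....
....######################..#######.....
....#########...............#######.....
....#########...............#######.....
....##########..............########....
....##########..............########....
....###########.............########....
....###########............#########....
....###################.############....
....################################....
....################################....
....################################....
.....##############################.....
.....#####..............................
........................................
........................................
........................................
........................................
........................................
```

The jack is at (0.5045, −0.1495) with its x axis at −96°. The block is at (0.488, −0.001), also at about −96°. The foot's toe points to about 186°, and its balance point is near (0.571, 0.099). I'll move above the peg block.

```bash
python3 -m handwheel '[{"delta_pos":[0.4,1,0],"dr":[0,0,3.12]},{"delta_pos":[0.4,1,0],"dr":[0,0,3.12]},{"delta_pos":[0.4,1,0],"dr":[0,0,3.12]},{"delta_pos":[0.4,1,0],"dr":[0,0,3.12]},{"delta_pos":[0.4,1,0],"dr":[0,0,3.12]},{"delta_pos":[0.4,1,0],"dr":[0,0,3.12]},{"delta_pos":[0.4,1,0],"dr":[0,0,3.12]},{"delta_pos":[0.4,1,0],"dr":[0,0,3.12]},{"delta_pos":[0.4,1,0],"dr":[0,0,3.12]},{"delta_pos":[0.4,1,0],"dr":[0,0,3.12]}]' -1 20
python3 -m handwheel '[{"delta_pos":[0.4,1,0],"dr":[0,0,3.12]},{"delta_pos":[0.4,1,0],"dr":[0,0,3.12]},{"delta_pos":[0.4,1,0],"dr":[0,0,3.12]},{"delta_pos":[0.4,1,0],"dr":[0,0,3.12]},{"delta_pos":[0.4,1,0],"dr":[0,0,3.12]},{"delta_pos":[0.4,1,0],"dr":[0,0,3.12]},{"delta_pos":[0.4,1,-0.5],"dr":[0,0,3.12]},{"delta_pos":[0.4,1,-0.8],"dr":[0,0,3.12]},{"delta_pos":[0.4,1,-1],"dr":[0,0,3.12]},{"delta_pos":[0.4,1,-1],"dr":[0,0,3.12]}]'
python3 -m handwheel '[{"delta_pos":[0,0,0],"dr":[0,0,0]},{"delta_pos":[0,0,0],"dr":[0,0,0]}]'
python3 -c "
from h import *
s=get_state();print(s['q'],s['eef_pos'],np.degrees(s['ee_rot']),s['force'])"
```

```text
t: 2.4
eef_pos: [0.3693, -0.3262, 0.2458]
ee_rot: [-3.141, 0.0, -2.217]
force: [1.4, -0.8, -0.3]
width: 0.0874
gripper_force: 0.0
t: 3.4
eef_pos: [0.4896, -0.0259, 0.1462]
ee_rot: [-3.14, 0.001, -1.672]
force: [1.0, 0.5, -0.9]
width: 0.0877
gripper_force: 0.0
t: 3.6
eef_pos: [0.4888, -0.027, 0.1461]
ee_rot: [3.14, -0.001, -1.673]
force: [0.2, 0.4, 0.6]
width: 0.0879
gripper_force: 0.0
[ 3.47591936e-01  1.47365826e-01 -5.25097271e-01  1.97740261e-04
 -9.00118279e-01 -4.50405245e-01] [ 0.48880461 -0.02696437  0.14608541] [ 1.79911782e+02 -5.25031640e-02 -9.58836787e+01] [0.1827563  0.41907066 0.64222119]
```

```bash
python3 -m handwheel '[{"delta_pos":[0,0.87,0],"dr":[0,0,0]},{"delta_pos":[0,0,-0.5],"dr":[0,0,0]},{"delta_pos":[0,0,-0.8],"dr":[0,0,0]},{"delta_pos":[0,0,-0.8],"dr":[0,0,0]},{"delta_pos":[0,0,-0.57],"dr":[0,0,0]},{"delta_pos":[0,0,-0.3],"dr":[0,0,0]},{"delta_pos":[0,0,0],"dr":[0,0,0]}]'
python3 -m handwheel '[{"delta_pos":[0,0,0],"dr":[0,0,0]},{"delta_pos":[0,0,0],"dr":[0,0,0]},{"delta_pos":[0,0,0],"dr":[0,0,0]},{"delta_pos":[0,0,0],"dr":[0,0,0]},{"delta_pos":[0,0,0],"dr":[0,0,0]},{"delta_pos":[0,0,0],"dr":[0,0,0]},{"delta_pos":[0,0,0],"dr":[0,0,0]},{"delta_pos":[0,0,0],"dr":[0,0,0]}]' 1 25
```

```text
t: 4.3
eef_pos: [0.4888, -0.002, 0.0574]
ee_rot: [3.141, -0.0, -1.676]
force: [-0.9, -0.5, -0.2]
width: 0.0878
gripper_force: 0.0
t: 5.1
eef_pos: [0.4889, -0.0013, 0.0574]
ee_rot: [3.142, -0.0, -1.675]
force: [0.1, -0.1, -0.1]
width: 0.0291
gripper_force: 0.0
```

```bash
python3 -m handwheel '[{"delta_pos":[0,0,0],"dr":[0,0,0]},{"delta_pos":[0,0,0],"dr":[0,0,0]},{"delta_pos":[0,0,0],"dr":[0,0,0]},{"delta_pos":[0,0,0],"dr":[0,0,0]},{"delta_pos":[0,0,0.3],"dr":[0,0,0]},{"delta_pos":[0,0,0.7],"dr":[0,0,0]},{"delta_pos":[0,0,0.8],"dr":[0,0,0]},{"delta_pos":[0,0,0.7],"dr":[0,0,0]},{"delta_pos":[0,0,0],"dr":[0,0,0]}]'
python3 - <<'E'
from h import *
for c in ('top','side'):
    look(c,c+'2.png')
    for q in ('peg_block','peg_top'): marks(c,q,.073 if q=='peg_block' else .146)
s=get_state();print(s['eef_pos'],np.degrees(s['ee_rot']))
cv2.imwrite('pics/c2.png',cv2.resize(cv2.imread('pics/side2.png')[130:330,220:460],(720,600),interpolation=cv2.INTER_CUBIC))
E
```

```text
t: 6.0
eef_pos: [0.4909, -0.0007, 0.1357]
ee_rot: [-3.136, 0.002, -1.674]
force: [0.9, 0.1, -3.6]
width: 0.0156
gripper_force: 25.0
side peg_block 0.55 [357.2 237.3] [ 0.4835 -0.0074  0.073 ]
side peg_top 0.66 [353.7 198.1] [ 0.4926 -0.001   0.146 ]
[ 0.4882467  -0.0015235   0.13141448] [ 1.79892249e+02 -4.62293934e-02 -9.59663316e+01]
```

View pics/c2.png

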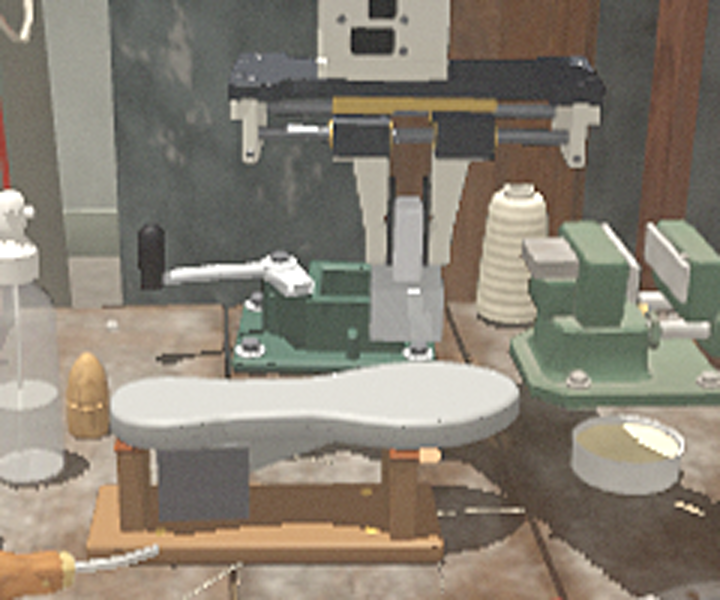

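The block hangs upright in the fingers, with its shank at crop (370–441, 265–340). I'll check its offset, and the jack's, in the side view.

```bash
python3 - <<'E'
from h import *
a=np.radians(-96);X=np.array([np.cos(a),np.sin(a),0]);Y=np.array([-X[1],X[0],0])
def pr(o,p):return np.array(o)+p[0]*X+p[1]*Y+np.array([0,0,p[2]])
crop=lambda uv:((uv-[220,130]+.5)*3-.5).round(0)
o=[.4885,-.0015,.0740]
for p in [(-.026,-.02,.004),(-.026,.02,.004),(-.026,-.02,.031),(-.026,.02,.031)]: print('block',p,crop(proj('side',pr(o,p))))
c1=lambda uv:((uv-[160,170]+.5)*2.5-.5).round(0)
j=[.5045,-.1495,0]
for p in [(-.054,-.055,.0),(-.054,.079,.0),(-.038,-.031,.046),(-.038,.031,.046),(.038,-.031,.046),(.038,.031,.046)]: print('jack',p,c1(proj('side',pr(j,p))))
im=cv2.imread('pics/side2.png');print('block row', im[233,335:375,1]); 
im1=cv2.imread('pics/side1.png');cv2.imwrite('pics/j1.png',cv2.resize(im1[205:265,285:375],(750,500),interpolation=cv2.INTER_CUBIC))
c3=lambda uv:((uv-[285,205]+.5)*8.333-.5).round(0)
for p in [(-.054,-.055,.0),(-.054,.079,.0),(-.038,-.031,.046),(-.038,.031,.046),(.038,-.031,.046),(.038,.031,.046)]: print('jack',p,c3(proj('side',pr(j,p))))
E
```

```text
block (-0.026, -0.02, 0.004) [443. 337.]
block (-0.026, 0.02, 0.004) [370. 336.]
block (-0.026, -0.02, 0.031) [445. 292.]
block (-0.026, 0.02, 0.031) [371. 290.]
jack (-0.054, -0.055, 0.0) [513. 215.]
jack (-0.054, 0.079, 0.0) [341. 211.]
jack (-0.038, -0.031, 0.046) [483. 152.]
jack (-0.038, 0.031, 0.046) [403. 150.]
jack (0.038, -0.031, 0.046) [482. 118.]
jack (0.038, 0.031, 0.046) [408. 117.]
block row [ 89  91  92  89  92  98  88  90 124 166 164 162 160 168 162 162 164 163
 164 161 161 177 177 175 176 169 158 166 157 159 161 165 150  83  70 142
 147 141 148 153]
jack (-0.054, -0.055, 0.0) [668. 425.]
jack (-0.054, 0.079, 0.0) [ 96. 412.]
jack (-0.038, -0.031, 0.046) [570. 215.]
jack (-0.038, 0.031, 0.046) [304. 209.]
jack (0.038, -0.031, 0.046) [565. 104.]
jack (0.038, 0.031, 0.046) [318.  99.]
```

View pics/j1.png

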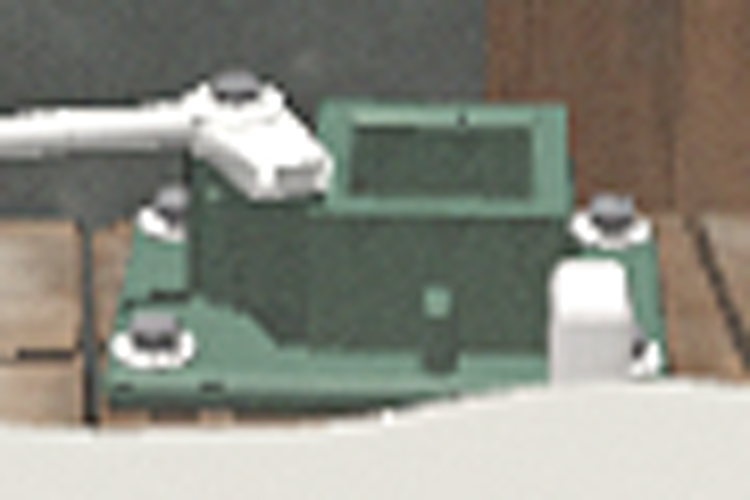

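The predicted jack and block corners agree with the picture to about 1 mm: pocket rim at crop (320–570, 102–215). I'll carry the block over the pocket and start lowering.

```bash
python3 -m handwheel '[{"delta_pos":[0,-0.5,0],"dr":[0,0,0]},{"delta_pos":[0.1,-0.9,0],"dr":[0,0,0]},{"delta_pos":[0.1,-0.9,0],"dr":[0,0,0]},{"delta_pos":[0.1,-0.9,0],"dr":[0,0,0]},{"delta_pos":[0.1,-0.9,0],"dr":[0,0,0]},{"delta_pos":[0.1,-0.6,0],"dr":[0,0,0]},{"delta_pos":[0.03,-0.23,0],"dr":[0,0,0]},{"delta_pos":[0,0,-0.4],"dr":[0,0,0]},{"delta_pos":[0,0,-0.4],"dr":[0,0,0]},{"delta_pos":[0,0,0],"dr":[0,0,0]}]'
python3 -m handwheel '[{"delta_pos":[0,0,-0.15],"dr":[0,0,0]},{"delta_pos":[0,0,-0.15],"dr":[0,0,0]},{"delta_pos":[0,0,0],"dr":[0,0,0]}]' - 25
```

```text
t: 7.3
eef_pos: [0.503, -0.1484, 0.1058]
ee_rot: [3.137, -0.0, -1.675]
force: [0.6, 1.1, -4.2]
width: 0.0157
gripper_force: 25.0
t: 7.6
eef_pos: [0.5047, -0.1488, 0.099]
ee_rot: [3.141, -0.0, -1.674]
force: [0.5, -0.1, -4.2]
width: 0.0158
gripper_force: 25.0
```

```bash
python3 -m handwheel '[{"delta_pos":[0,0,-0.15],"dr":[0,0,0]},{"delta_pos":[0,0,-0.15],"dr":[0,0,0]},{"delta_pos":[0,0,-0.15],"dr":[0,0,0]},{"delta_pos":[0,0,0],"dr":[0,0,0]}]'; python3 -m handwheel '[{"delta_pos":[0,0,-0.1],"dr":[0,0,0]},{"delta_pos":[0,0,-0.1],"dr":[0,0,0]},{"delta_pos":[0,0,-0.1],"dr":[0,0,0]},{"delta_pos":[0,0,0],"dr":[0,0,0]}]'
```

```text
t: 8.0
eef_pos: [0.5046, -0.1492, 0.0853]
ee_rot: [3.141, -0.0, -1.675]
force: [-0.3, 0.0, -3.9]
width: 0.0161
gripper_force: 25.0
t: 8.4
eef_pos: [0.5049, -0.1492, 0.0766]
ee_rot: [3.141, 0.0, -1.675]
force: [0.1, 0.3, -4.6]
width: 0.0159
gripper_force: 25.0
```

```bash
python3 -m handwheel '[{"delta_pos":[0,0,-0.07],"dr":[0,0,0]},{"delta_pos":[0,0,-0.07],"dr":[0,0,0]},{"delta_pos":[0,0,0],"dr":[0,0,0]},{"delta_pos":[0,0,0],"dr":[0,0,0]}]'
```

```text
t: 8.8
eef_pos: [0.5049, -0.1493, 0.0731]
ee_rot: [-3.141, -0.0, -1.675]
force: [-3.7, -0.6, 3.0]
width: 0.0158
gripper_force: 25.0
```

The floor contact shows the block is home. I'll release a little, rise, and check.

```bash
python3 -m handwheel '[{"delta_pos":[0,0,0],"dr":[0,0,0]},{"delta_pos":[0,0,0],"dr":[0,0,0]},{"delta_pos":[0,0,0.2],"dr":[0,0,0]},{"delta_pos":[0,0,0.5],"dr":[0,0,0]},{"delta_pos":[0,0,0.8],"dr":[0,0,0]},{"delta_pos":[0,0,0.7],"dr":[0,0,0]}]' 0.35 25
python3 -m handwheel '[{"delta_pos":[0.5,0.08,0],"dr":[0,0,-7.5]},{"delta_pos":[0.5,0.08,0],"dr":[0,0,-7.5]},{"delta_pos":[0.5,0.08,0],"dr":[0,0,-7.5]},{"delta_pos":[0.5,0.08,0],"dr":[0,0,-7.5]},{"delta_pos":[0.5,0.08,0],"dr":[0,0,-7.5]},{"delta_pos":[0.5,0.08,0],"dr":[0,0,-7.5]},{"delta_pos":[0.5,0.08,0],"dr":[0,0,-7.5]},{"delta_pos":[0.5,0.08,0],"dr":[0,0,-7.5]},{"delta_pos":[0.4,0.05,0],"dr":[0,0,-7.5]},{"delta_pos":[0,0,0],"dr":[0,0,0]}]' -0.2
python3 - <<'E'
from h import *
look('top','top3.png');look('side','side3.png')
for c in('top','side'):
    marks(c,'peg_top',.089);marks(c,'lever_grip',.078);
im=cv2.imread('pics/side3.png')[150:300,200:420];cv2.imwrite('pics/c3.png',cv2.resize(im,(800,545),interpolation=cv2.INTER_CUBIC))
s=get_state();print(s['eef_pos'],np.degrees(s['ee_rot']))
E
```

```text
t: 9.4
eef_pos: [0.5053, -0.1492, 0.1401]
ee_rot: [-3.141, -0.0, -1.674]
force: [0.3, 0.4, -1.0]
width: 0.0283
gripper_force: 0.0
t: 10.4
eef_pos: [0.6384, -0.1283, 0.1389]
ee_rot: [-3.141, 0.001, -2.855]
force: [-0.1, 0.9, 0.5]
width: 0.0528
gripper_force: 0.0
top peg_top 0.74 [397.5 255.2] [ 0.5097 -0.1477  0.089 ]
top lever_grip 0.64 [373.5 181.8] [ 0.638  -0.1291  0.078 ]
top lever_grip 0.19 [397.8 255. ] [ 0.512  -0.1501  0.078 ]
side peg_top 0.86 [336.2 205.2] [ 0.5087 -0.1349  0.089 ]
side lever_grip 0.62 [267.6 213.9] [ 0.6422 -0.1214  0.078 ]
side lever_grip 0.61 [307.7 264.2] [0.5729 0.1064 0.078 ]
[ 0.63644421 -0.12858128  0.13903819] [-1.79999924e+02  1.03846334e-02 -1.63376862e+02]
```

View pics/c3.png

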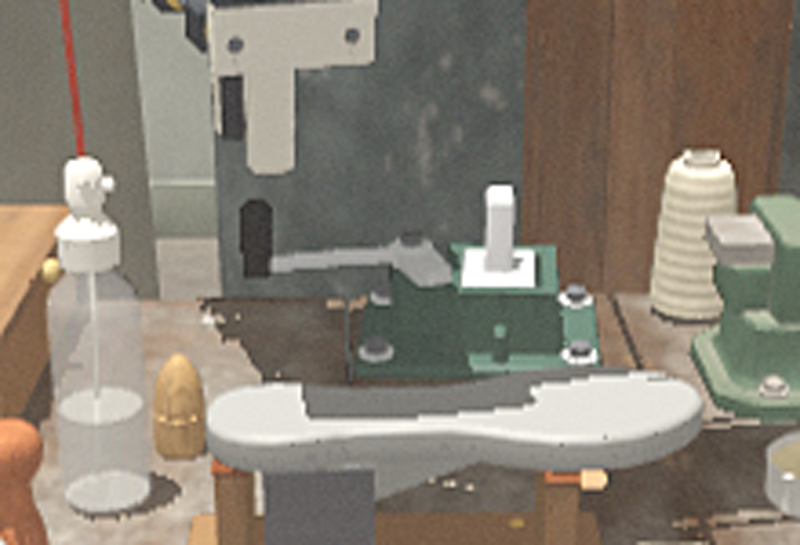

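The block's top sits flush in the jack at crop (500,265). The grip is at crop (257,238), about 5 mm further in +x than the finger. I'll shift, descend and pinch.

```bash
python3 -m handwheel '[{"delta_pos":[0.12,0.03,-0.3],"dr":[0,0,0]},{"delta_pos":[0,0,-0.6],"dr":[0,0,0]},{"delta_pos":[0,0,-0.6],"dr":[0,0,0]},{"delta_pos":[0,0,-0.4],"dr":[0,0,0]},{"delta_pos":[0,0,0],"dr":[0,0,0]}]'
python3 -m handwheel '[{"delta_pos":[0,0,0],"dr":[0,0,0]},{"delta_pos":[0,0,0],"dr":[0,0,0]},{"delta_pos":[0,0,0],"dr":[0,0,0]},{"delta_pos":[0,0,0],"dr":[0,0,0]},{"delta_pos":[0,0,0],"dr":[0,0,0]},{"delta_pos":[0,0,0],"dr":[0,0,0]}]' 1 10
```

```text
t: 11.2
eef_pos: [0.6391, -0.1276, 0.0794]
ee_rot: [3.141, -0.004, -2.853]
force: [0.2, -0.0, -0.5]
width: 0.0525
gripper_force: 0.0
t: 11.8
eef_pos: [0.6408, -0.1274, 0.0823]
ee_rot: [-3.141, 0.001, -2.853]
force: [-0.3, 0.7, 2.5]
width: 0.0177
gripper_force: 10.0
```

```bash
python3 - <<'E'
import numpy as np
a=np.radians(17.5+5.6*np.arange(13));P=np.c_[np.cos(a),np.sin(a)]*.0905/.03
print(np.diff(P,axis=0).round(2).tolist())
E
```

```text
[[-0.1, 0.28], [-0.13, 0.27], [-0.15, 0.25], [-0.18, 0.24], [-0.2, 0.22], [-0.22, 0.2], [-0.24, 0.17], [-0.25, 0.15], [-0.27, 0.12], [-0.28, 0.1], [-0.29, 0.07], [-0.29, 0.04]]
```

```bash
python3 -m handwheel '[{"delta_pos":[-0.1,0.28,0],"dr":[0,0,5.6]},{"delta_pos":[-0.13,0.27,0],"dr":[0,0,5.6]},{"delta_pos":[-0.15,0.25,0],"dr":[0,0,5.6]},{"delta_pos":[-0.18,0.24,0],"dr":[0,0,5.6]},{"delta_pos":[-0.2,0.22,0],"dr":[0,0,5.6]},{"delta_pos":[-0.22,0.2,0],"dr":[0,0,5.6]}]'
python3 -m handwheel '[{"delta_pos":[-0.24,0.17,0],"dr":[0,0,5.6]},{"delta_pos":[-0.25,0.15,0],"dr":[0,0,5.6]},{"delta_pos":[-0.27,0.12,0],"dr":[0,0,5.6]},{"delta_pos":[-0.28,0.1,0],"dr":[0,0,5.6]},{"delta_pos":[-0.29,0.07,0],"dr":[0,0,5.6]},{"delta_pos":[-0.29,0.04,0],"dr":[0,0,5.6]},{"delta_pos":[0,0,0],"dr":[0,0,0]}]'
```

```text
t: 12.4
eef_pos: [0.6123, -0.0831, 0.0823]
ee_rot: [-3.14, 0.002, -2.262]
force: [2.2, 1.7, -0.8]
width: 0.0181
gripper_force: 10.0
t: 13.1
eef_pos: [0.5631, -0.0622, 0.0823]
ee_rot: [-3.139, 0.003, -1.676]
force: [0.6, 11.0, -0.1]
width: 0.017
gripper_force: 10.0
```

```bash
python3 -m handwheel '[{"delta_pos":[-0.1,-0.1,0],"dr":[0,0,0]},{"delta_pos":[-0.1,0,0],"dr":[0,0,0]},{"delta_pos":[0,0,0],"dr":[0,0,0]},{"delta_pos":[0,0,0],"dr":[0,0,0]}]'
python3 - <<'E'
from h import *
look('side','side4.png');marks('side','lever_grip',.078)
im=cv2.imread('pics/side4.png')[170:270,260:400];cv2.imwrite('pics/c4.png',cv2.resize(im,(800,571),interpolation=cv2.INTER_CUBIC))
E
```

```text
t: 13.5
eef_pos: [0.5619, -0.0649, 0.0829]
ee_rot: [-3.132, 0.004, -1.678]
force: [12.8, 8.7, -8.2]
width: 0.0176
gripper_force: 10.0
side lever_grip 0.62 [310.4 222.9] [ 0.5619 -0.0684  0.078 ]
```

View pics/c4.png

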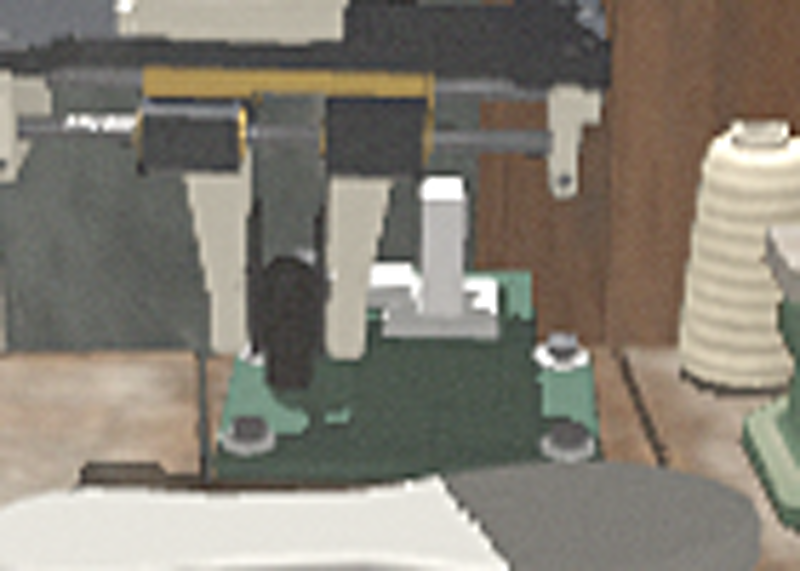

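The lever reached its stop with 12.8 N in +x, and the tongue lies on the shank beside the peg (crop (390,290)). I'll release, rise and turn towards the foot.

```bash
python3 -m handwheel '[{"delta_pos":[0.12,0,0],"dr":[0,0,0]},{"delta_pos":[0,0,0],"dr":[0,0,0]},{"delta_pos":[0,0,0],"dr":[0,0,0]},{"delta_pos":[0,0,0.5],"dr":[0,0,0]},{"delta_pos":[0,0,0.9],"dr":[0,0,0]},{"delta_pos":[0,0,0.9],"dr":[0,0,0]}]' 0.2 10
python3 -m handwheel '[{"delta_pos":[0,0.4,0],"dr":[0,0,8.5]},{"delta_pos":[0,0.4,0],"dr":[0,0,8.5]},{"delta_pos":[0,0.4,0],"dr":[0,0,8.5]},{"delta_pos":[0,0.4,0],"dr":[0,0,8.5]},{"delta_pos":[0,0.4,0],"dr":[0,0,8.5]},{"delta_pos":[0,0.4,0],"dr":[0,0,8.5]},{"delta_pos":[0,0.5,0],"dr":[0,0,8.5]},{"delta_pos":[0,0.5,0],"dr":[0,0,8.5]},{"delta_pos":[0.1,0.5,0],"dr":[0,0,8.5]},{"delta_pos":[0.1,0.5,0],"dr":[0,0,8.5]}]' -1
python3 -m handwheel '[{"delta_pos":[0.1,0.5,0],"dr":[0,0,8.5]},{"delta_pos":[0.1,0.5,0],"dr":[0,0,8.5]},{"delta_pos":[0,0,0],"dr":[0,0,0]},{"delta_pos":[0,0,0],"dr":[0,0,0]}]'
python3 - <<'E'
from h import *
look('top','top5.png');look('side','side5.png')
for c in('top','side'):
    for q,z in(('peg_top',.089),('lever_grip',.078),('balance',.069),('socket_mouth',.017),('lever_hinge',.053)):marks(c,q,z,1)
im=cv2.imread('pics/top5.png')[150:320,220:450];cv2.imwrite('pics/c5.png',cv2.resize(im,(800,591),interpolation=cv2.INTER_CUBIC))
s=get_state();print(s['eef_pos'],np.degrees(s['ee_rot']),np.degrees(s['q']))
E
```

```text
t: 14.2
eef_pos: [0.559, -0.0678, 0.151]
ee_rot: [3.139, -0.001, -1.68]
force: [0.1, 0.3, -0.7]
width: 0.0353
gripper_force: 0.0
t: 15.2
eef_pos: [0.5655, 0.0648, 0.1507]
ee_rot: [3.141, 0.001, -0.191]
force: [-0.3, 0.9, -0.7]
width: 0.0875
gripper_force: 0.0
t: 15.6
eef_pos: [0.5715, 0.0944, 0.1505]
ee_rot: [3.141, 0.001, 0.098]
force: [0.7, 0.2, -0.2]
width: 0.0877
gripper_force: 0.0
top lever_grip 0.68 [341.8 230.3] [ 0.5628 -0.0668  0.078 ]
top balance 0.9 [240.4 239.1] [0.5702 0.0974 0.069 ]
top socket_mouth 0.8 [241.5 225.5] [0.6068 0.0998 0.017 ]
top lever_hinge 0.68 [394.9 231.2] [ 0.5568 -0.1557  0.053 ]
side peg_top 0.86 [335.3 203.9] [ 0.5098 -0.143   0.089 ]
side lever_grip 0.46 [307.3 222.9] [ 0.5676 -0.0687  0.078 ]
side balance 0.93 [305.2 266.1] [0.5763 0.0941 0.069 ]
side socket_mouth 0.66 [290.3 298.8] [0.6    0.1016 0.017 ]
side lever_hinge 0.79 [314.5 218.7] [ 0.5501 -0.1585  0.053 ]
[0.57207221 0.09463591 0.15076719] [-1.79999307e+02 -1.72356353e-03  5.73010519e+00] [ 2.87091327e+01  1.62125758e+01 -1.89018250e+01  4.27319811e-05
 -5.48837419e+01  6.70209479e+01]
```

View pics/c5.png

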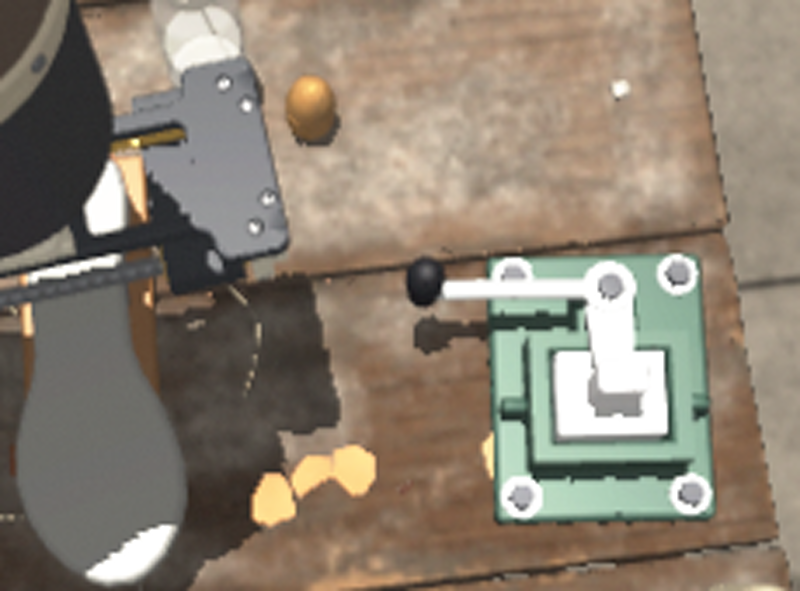

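The lever is shut, its arm from hub crop (610,285) to grip (425,281), parallel to the plate edge. The block sits in the pocket. Now I'll descend on the foot's waist.

```bash
python3 -m handwheel '[{"delta_pos":[0,0.13,-0.4],"dr":[0,0,0]},{"delta_pos":[0,0,-0.8],"dr":[0,0,0]},{"delta_pos":[0,0,-0.8],"dr":[0,0,0]},{"delta_pos":[0,0,-0.5],"dr":[0,0,0]},{"delta_pos":[0,0,-0.29],"dr":[0,0,0]},{"delta_pos":[0,0,0],"dr":[0,0,0]}]'
python3 -m handwheel '[{"delta_pos":[0,0,0],"dr":[0,0,0]},{"delta_pos":[0,0,0],"dr":[0,0,0]},{"delta_pos":[0,0,0],"dr":[0,0,0]},{"delta_pos":[0,0,0],"dr":[0,0,0]},{"delta_pos":[0,0,0],"dr":[0,0,0]},{"delta_pos":[0,0,0],"dr":[0,0,0]},{"delta_pos":[0,0,0],"dr":[0,0,0]},{"delta_pos":[0,0,0],"dr":[0,0,0]}]' 1 55
```

```text
t: 16.8
eef_pos: [0.5712, 0.0983, 0.0654]
ee_rot: [3.141, 0.003, 0.1]
force: [-0.1, 0.4, 0.2]
width: 0.0874
gripper_force: 0.0
t: 17.6
eef_pos: [0.5721, 0.0982, 0.0674]
ee_rot: [3.141, -0.0, 0.1]
force: [0.8, -4.8, 4.2]
width: 0.0439
gripper_force: 54.0
```

```bash
python3 -m handwheel '[{"delta_pos":[0,0,0.2],"dr":[0,0,0]},{"delta_pos":[0,0,0.4],"dr":[0,0,0]},{"delta_pos":[0,0,0.6],"dr":[0,0,0]},{"delta_pos":[0,0,0.6],"dr":[0,0,0]},{"delta_pos":[0,0,0.6],"dr":[0,0,0]},{"delta_pos":[0,0,0.6],"dr":[0,0,0]},{"delta_pos":[0,0,0.4],"dr":[0,0,0]},{"delta_pos":[0,0,0.2],"dr":[0,0,0]},{"delta_pos":[0,0,0],"dr":[0,0,0]},{"delta_pos":[0,0,0],"dr":[0,0,0]}]'
python3 - <<'E'
from h import *
s=get_state();P=np.array(s['eef_pos']);print(P,np.degrees(s['ee_rot']),s['moment'],s['force'])
look('side','side6.png');look('top','top6.png')
for c in('top','side'):
    for q,z in(('balance',P[2]+.002),('socket_mouth',P[2]-.05),('peg_top',.089)):marks(c,q,z,1)
im=cv2.imread('pics/side6.png')[130:310,200:440];cv2.imwrite('pics/c6.png',cv2.resize(im,(800,600),interpolation=cv2.INTER_CUBIC))
E
```

```text
t: 18.6
eef_pos: [0.5715, 0.0985, 0.1742]
ee_rot: [3.142, 0.001, 0.1]
force: [-0.3, 0.0, -7.6]
width: 0.0442
gripper_force: 53.7
[0.57147138 0.09853579 0.17424595] [1.79997686e+02 7.61882990e-02 5.73443015e+00] [-0.05848244  0.19437352  0.05949284] [-0.33139885  0.02006639 -7.58056451]
top balance 0.58 [228.6 218.3] [0.576  0.0983 0.1762]
top peg_top 0.6 [396.8 253.7] [ 0.5122 -0.147   0.089 ]
side balance 0.77 [309.8 201.2] [0.5693 0.1048 0.1762]
side socket_mouth 0.95 [287.  235.6] [0.6028 0.1051 0.1242]
side peg_top 0.56 [334.4 205.1] [ 0.5122 -0.1357  0.089 ]
```

View pics/c6.png

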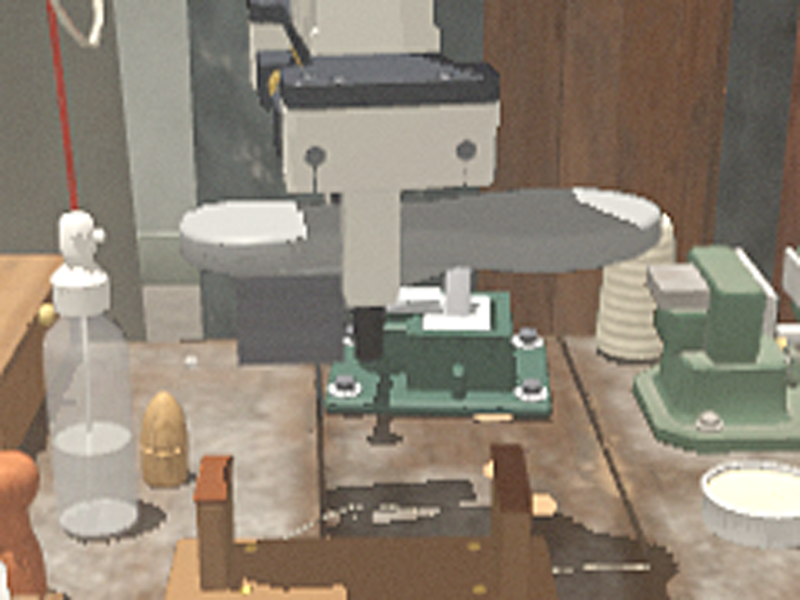

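The foot hangs level with its socket bottom at crop row 362 across columns 238–342, clear of its rest. I'll check the socket and peg positions.

```bash
python3 - <<'E'
from h import *
def atY(cam,uv,y):
    c=calibration(cam);E=np.array(c['extrinsics']);R,t=E[:3,:3],E[:3,3]
    d=R.T@np.array([(uv[0]-c['cx'])/c['fx'],(uv[1]-c['cy'])/c['fy'],1]);o=-R.T@t
    return o+d*(y-o[1])/d[1]
s6=lambda u,v:(200+(u+.5)/3.333-.5,130+(v+.5)/3.333-.5)
s4=lambda u,v:(260+(u+.5)/5.714-.5,170+(v+.5)/5.714-.5)
k=atY('side',s6(238,362),.1025+.0212);print('corner',k,'O',k-[.021,.0212,0])
for u in (420,467): print('peg edge',atY('side',s4(u,200),-.1493+.012))
# top view, full peg from c5: peg top approx
im=cv2.imread('pics/top6.png')[235:285,370:430];print(im.shape)
g=cv2.cvtColor(im,cv2.COLOR_BGR2GRAY)
for r in range(8,44,1): print(235+r,' '.join('%3d'%v for v in g[r,12:48]))
E
```

```text
corner [0.62515483 0.1237     0.12816545] O [0.60415483 0.1025     0.12816545]
peg edge [ 0.51462396 -0.1373      0.08955958]
peg edge [ 0.49844048 -0.1373      0.0893077 ]
(50, 60, 3)
243  56  54  54  80 152 189 102 239 255 255 255 255 255 255 255 255 255 255 255 255 185 150 174 173 173 172 171 171 170 169 168 169 167 167 167 166
244 153  96  53  77 149 190  84 221 255 255 255 255 255 255 255 255 255 255 255 255 184 135 174 173 173 173 173 173 172 171 171 170 170 168 168 168
245 184 143 134 140 169 193 157 194 255 255 255 255 255 255 255 255 255 255 255 255 215 168 181 179 179 180 180 179 178 178 178 178 175 175 174 173
246 191 182 182 182 188 192 179 177 255 255 255 255 255 255 255 255 255 255 255 255 225 184 184 182 183 181 181 182 181 181 180 180 179 178 177 176
247 193 194 194 192 192 191 177 162 254 255 255 255 255 255 255 255 255 255 255 255 226 184 184 183 183 182 182 183 181 181 180 180 179 179 178 175
248 193 193 194 193 192 191 178 154 254 255 255 255 255 255 255 255 255 255 255 255 225 185 183 184 183 183 182 182 180 180 180 180 179 178 178 177
249 179 178 177 177 178 176
[... 3712 characters left out ...]
 253 252 252 251 250 250 249 248 247 246 244 242 241 239 237 235 230 227 224 221 192  66 105 153 184 183 183
275 187 185 181 180 176 172 160 159 156 154 152 151 149 146 147 145 144 140 139 135 133 131 129 127 128 126 124 122  96  63  61 102 154 184 183 183
276 127 123 124 123 123 124 124 123 123 123 121 122 121 120 118 117 117 117 117 118 116 117 117 117 117 115 116 108  85  79  81 104 145 185 183 183
277 110 111 122 123 122 123 123 124 123 123 123 122 122 122 124 136 136 137 137 136 137 137 135 136 136 136 136 134 134 147 148 149 160 184 183 183
278 176 176 179 179 178 179 177 177 178 177 177 177 175 175 177 179 180 180 179 179 178 179 178 176 177 176 176 174 176 179 180 179 180 183 185 183
```

```bash
python3 -m handwheel '[{"delta_pos":[-0.05,-0.18,0],"dr":[0,0,-2.55]},{"delta_pos":[-0.1,-0.36,0],"dr":[0,0,-5.1]},{"delta_pos":[-0.1,-0.36,0],"dr":[0,0,-5.1]},{"delta_pos":[-0.1,-0.36,0],"dr":[0,0,-5.1]},{"delta_pos":[-0.1,-0.36,0],"dr":[0,0,-5.1]},{"delta_pos":[-0.1,-0.36,0],"dr":[0,0,-5.1]},{"delta_pos":[-0.1,-0.36,0],"dr":[0,0,-5.1]},{"delta_pos":[-0.1,-0.36,0],"dr":[0,0,-5.1]},{"delta_pos":[-0.1,-0.36,0],"dr":[0,0,-5.1]},{"delta_pos":[-0.1,-0.36,0],"dr":[0,0,-5.1]}]'
python3 -m handwheel '[{"delta_pos":[-0.1,-0.36,0],"dr":[0,0,-5.1]},{"delta_pos":[-0.1,-0.36,0],"dr":[0,0,-5.1]},{"delta_pos":[-0.1,-0.36,0],"dr":[0,0,-5.1]},{"delta_pos":[-0.1,-0.36,0],"dr":[0,0,-5.1]},{"delta_pos":[-0.1,-0.36,0],"dr":[0,0,-5.1]},{"delta_pos":[-0.1,-0.36,0],"dr":[0,0,-5.1]},{"delta_pos":[-0.1,-0.36,0],"dr":[0,0,-5.1]},{"delta_pos":[-0.1,-0.36,0],"dr":[0,0,-5.1]},{"delta_pos":[-0.1,-0.36,0],"dr":[0,0,-5.1]},{"delta_pos":[-0.1,-0.34,0],"dr":[0,0,-5.1]}]'
python3 -m handwheel '[{"delta_pos":[-0.1,-0.13,0],"dr":[0,0,-2.25]},{"delta_pos":[0,0,-0.08],"dr":[0,0,0]},{"delta_pos":[0,0,-0.08],"dr":[0,0,0]},{"delta_pos":[0,0,0],"dr":[0,0,0]},{"delta_pos":[0,0,0],"dr":[0,0,0]},{"delta_pos":[0,0,0],"dr":[0,0,0]}]'
python3 - <<'E'
from h import *
s=get_state();P=np.array(s['eef_pos']);print(P,np.degrees(s['ee_rot']),s['moment'],s['force'],s['width'])
look('side','side7.png');look('top','top7.png')
for c in('top','side'):
    for q,z in(('balance',P[2]+.002),('socket_mouth',P[2]-.05),('peg_top',.089),('spray_bottle',0),('acorn',0),('tin',0),('lever_grip',.078)):marks(c,q,z,1)
im=cv2.imread('pics/side7.png')[120:270,220:420];cv2.imwrite('pics/c7.png',cv2.resize(im,(800,600),interpolation=cv2.INTER_CUBIC))
E
```

```text
t: 20.0
eef_pos: [0.5434, -0.0044, 0.1751]
ee_rot: [-3.142, -0.0, -0.749]
force: [-0.5, -0.7, -6.6]
width: 0.044
gripper_force: 53.7
t: 21.0
eef_pos: [0.5134, -0.1118, 0.1751]
ee_rot: [-3.141, 0.0, -1.639]
force: [0.3, -0.4, -7.6]
width: 0.044
gripper_force: 53.7
t: 21.6
eef_pos: [0.5107, -0.1151, 0.1703]
ee_rot: [-3.142, -0.0, -1.674]
force: [0.1, -0.8, -6.8]
width: 0.0438
gripper_force: 53.7
[ 0.51072869 -0.11505459  0.17025846] [-1.79998303e+02 -1.33836360e-03 -9.59122862e+01] [0.01814231 0.09609165 0.03290827] [ 0.06978665 -0.75100439 -6.82116118] 0.04376134293258788
top balance 0.69 [381.5 244.8] [ 0.5123 -0.1132  0.1723]
top tin 0.64 [291.  363.3] [0.3659 0.0409 0.    ]
side balance 0.84 [336.2 166.6] [ 0.5124 -0.1098  0.1723]
side socket_mouth 0.64 [339.7 192. ] [ 0.5039 -0.1203  0.1203]
side peg_top 0.71 [335.4 206.7] [ 0.5111 -0.1259  0.089 ]
side spray_bottle 0.88 [228.6 287.1] [0.7048 0.0267 0.    ]
side acorn 0.77 [247.4 272. ] [ 0.6776 -0.0294  0.    ]
side tin 0.74 [427.7 287.6] [0.3676 0.045  0.    ]
side lever_grip 0.53 [308.  223.8] [ 0.5664 -0.064   0.078 ]
```

View pics/c7.png

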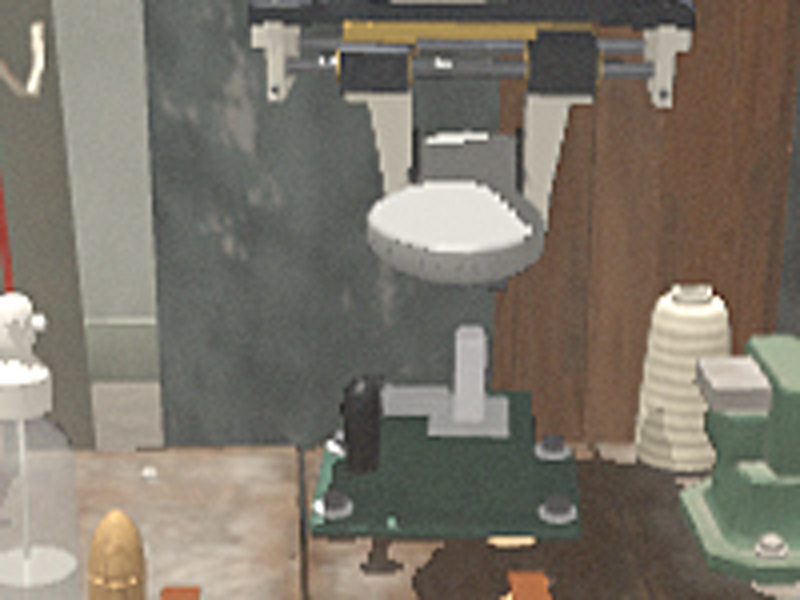

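The foot hangs over the jack with its toe towards the camera (heel rim at crop (465,133), toe underside at (455,283)). The peg's top is free at (470,330), and the bystanders are in place. I'll check level and centring by projecting a model.

```bash
python3 - <<'E'
from h import *
s=get_state();T=np.array(s['eef_pos']);a=np.radians(84.1);X=np.array([np.cos(a),np.sin(a),0]);Y=np.array([-X[1],X[0],0])
O=T-.0335*X-[0,0,.0504];print('O',O)
cr=lambda uv:((uv-[220,120]+.5)*4-.5).round(1)
for pit in (-3,0,3):
    t=np.radians(pit);U=np.cos(t)*X+np.sin(t)*np.array([0,0,1]);N=np.cross(U,Y)
    f=lambda p:cr(proj('side',T+(p[0]-.0335)*U+p[1]*Y+(p[2]-.0504)*N))
    print(pit,'heel top',f((-.046,0,.06)),'toe bottom',f((.163,0,.044)),'toe top',f((.163,0,.06)),'socket corner',f((.023,-.019,0)))
print('TCP',cr(proj('side',T)),'peg(.506,-.149)',cr(proj('side',[.506,-.149,.089])),'O above',cr(proj('side',[O[0],O[1],.089])))
E
```

```text
O [ 0.5071408  -0.14863447  0.1198634 ]
-3 heel top [471.5 123.4] toe bottom [464.5 299.3] toe top [465.1 261.7] socket corner [428.  283.6]
0 heel top [471.4 131.4] toe bottom [464.8 283.5] toe top [465.4 245. ] socket corner [427.8 286.5]
3 heel top [471.2 139.5] toe bottom [465.1 267.4] toe top [465.8 228.1] socket corner [427.6 289. ]
TCP [469.1 189.2] peg(.506,-.149) [469.2 333.2] O above [467.  333.5]
```

The level (0° pitch) and centring (about 1 mm) both match the picture, so I'll hand the job in.

```bash
python3 -c "
from station import *
print(job_done())"
```

```text
the job is handed in; nothing more can be done
None
```

I handed the job in with the block home, the lever shut at its stop, and the foot held by its balance point, level and about 3 cm above the peg; the bench items I could re-check had not moved, and no verdict came back.

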